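Draw the dosing feeder's stiff gate to its hidden friction stop and purge the pump

TASK

Get the dosing feeder ready for a run: draw its stiff slide gate out towards you by the upright bar until you feel it come up against the friction stop inside the housing, and carry on only until the pointer on top has shifted about 4 mm from its rest line. Then press the dosing plunger down through its soft first stop to the hard second stop, hold it there for a moment, and let it spring fully back up. Leave the gate drawn out, and do not disturb the beaker or the sample jar standing beside the gate.

Things in the scene. Their poses are not given: they have to be found in the camera images.
- feeder: Dosing feeder, fixed to the table: white base plate, grey housing 130 (x) x 170 (y) mm with its front face at x = -50 mm and its top 100 mm above the table. Origin on the table under the housing, z up; the level slide gate opens along its -x. Clear feed column 64 mm across, top 215 mm up, at x = 35, y = 45 mm. Guide rails beside the gate reach x = -215 mm and are under 70 mm high.
- gate_bar (a point): Centre of the round black bar (13 mm thick, 81 mm long along the feeder's y) on top of the upright plate at the gate's front end; 105 mm above the table. The plate under it is 74 mm wide, 10 mm thick. The gate's flat blade behind the plate has its top 66 mm above the table. At the start the bar is 65 to 120 mm in front of the housing, so there is room to reach down behind it.
- gate_plate (a point): Centre of the gate's upright plate, 85 mm above the table, straight below the bar. The gate is stiff: it slides with about 7 N and stays where left. It has 20 to 50 mm to go to the friction stop; how far is hidden, differs each time and cannot be read off its start. At the stop the pull needed rises to about 15 N; from there the stop and its pointer slip along with the gate.
- pointer (a joint): Shift in m of the friction stop and its pointer, seen under the small clear window on the housing's top: 0 on its rest line at the start, growing to 0.020 as the gate drags it towards the gate's opening direction (-x of the feeder). It moves only when the gate is pulled hard against the stop, millimetre for millimetre with the gate, and stays where it is left.
- plunger_top (a point): Centre of the top face of the dosing plunger's round black cap, 38 mm across and 8 mm thick, 165 mm above the table when up. It is pressed straight down 9 mm against a soft spring (2 to 4 N) to the first stop and 5 mm further, from 8 N rising to 13 N, to the hard second stop; it springs back when let go.
- plunger (a joint): Travel in m of the plunger cap in its soft first part: 0 up, 0.009 at the first stop.
- sleeve (a joint): Travel in m of the plunger's stiff second part: 0 until the first stop is overcome, 0.005 at the second stop.
- beaker: Empty glass beaker, 68 mm across and 90 mm high, standing beside the gate; origin at the centre of its underside. Not to be moved.
- sample_jar: Small clear jar with a white cap, 48 mm across and 65 mm high, standing on the other side of the gate; origin at the centre of its underside. Not to be moved.

How it is judged:
On the way, in this order (a step that is already met when the one before it is completed fails the run):
1. the gate has been drawn against its friction stop and has shifted the pointer 1.5 to 7 mm (value of joint pointer between 0.0015 and 0.007 m), for 0.2 s.
2. the plunger is pressed to its second stop (value of joint sleeve above 0.0035 m and value of joint plunger above 0.008 m), for 0.2 s.
At the end, for the whole second after the job is handed in: The pointer stands 1.5 to 7 mm from its rest line, the gate is still drawn out (bar at least 110 mm in front of the housing), and the plunger is back up within 1 mm (all of step 1 and x of gate_bar in the frame of feeder below -0.16 m and value of joint each of plunger, sleeve below 0.001 m); the robot touches nothing.
It fails at once if the friction stop is dragged more than 9 mm (value of joint pointer above 0.009 m).
It fails at once if the beaker is moved more than 15 mm (distance of beaker from where it was at the start of the episode above 0.015 m).
It fails at once if the sample jar is moved more than 15 mm (distance of sample_jar from where it was at the start of the episode above 0.015 m).
It also fails if it takes over 64 s, if anything falls off the work surface, if the arm or the gripper's body presses on something with over 40 N, if the wrist force passes 120 N, or if a joint passes its speed limit or range.

ROBOT

A 6-joint arm with a two-finger parallel gripper is mounted at the origin on the work surface. World frame = base frame: x ahead of the robot, y to its left, z up, the work surface at z = 0. Lengths are in m, angles in rad, forces in N, time in s.
With the tool pointing down it reaches from about 0.275 to 0.825 m from the base axis. Payload 4.9 kg.
Tool frame: the origin (TCP) lies at the very end of the fingers, on their centre line; the grasp point (between the pads) lies 19 mm behind it; z points along the fingers, y is the direction in which the jaws open and shut (so a half turn about z gives the same grasp; the last joint's range is limited). The gripper opens to 85 mm and grips with 20 to 120 N. Pads are 22 mm wide; open, the fingers measure 114 mm over their backs; the gripper's body (76 mm by 85 mm) begins 54 mm behind the grasp point. The pads swing forward as they close: fully open they stand 13 mm farther back than shut.
Start: joints at [1.103, 0.326, -0.193, 1.052, 0, 1.437], TCP at [0.18, 0.52, 0.231] pointing down, gripper open.
Joint ranges: [-2.65, 2.65], [-0.97, 1.79], [-1.3, 1.35], [-1.93, 2.1], [-1.47, 1.37], [-3.14, 3.14]. Speed limits (rad/s): [2.57, 2.57, 3.14, 3.14, 3.14, 3.14].

INTERFACE

Orientations are given as a rotation vector (axis times angle).
In Python, from plant import manip gives the robot as it stands. The module is installed in compiled form; this text tells all that it offers.
- The arm moves only by the tool send_rows, never from a script. Its argument "motion" is a list of rows, each an object of numbers: "dx", "dy", "dz": the shift along the tool's x, y, z in m; "rx", "ry", "rz": the turn, a rotation vector about the tool's x, y, z in rad; "grip": the closure, from 0 (fully open) to 1 (shut). In form: [{"dx": .., "dy": .., "dz": .., "rx": .., "ry": .., "rz": .., "grip": ..}, ...]. A call has 1 to 12 rows; each row shifts and turns the commanded pose from where the row before left it, along the tool's axes as they then stand; what a row does not reach is not made up. A row lasts 1/8 s, in which the tool goes at most 62.5 mm and 10.7 degrees, less where a joint would pass 70% of its speed; a pose out of reach is approached as far as the arm can. A call with a gripper value outside its range is refused whole. The fingers move at their own pace and stop on an object; "squeeze" is the grip in N (left out, the last holds). Time passes only in rows, so rows that do not move let the fingers close. It gives the time, the measured TCP pose, the force and the opening at its end, in the units of the state.
- manip.get_state(): the state, without advancing time (a new reading comes with each control period).
- manip.camera(name): name is "scene" or "top" or "wrist"; returns (picture, depth): 420x560x3 uint8, blue, green, red; 420x560 float32, m along the optical axis (not along the pixel's ray), 0 where there is no reading.
- manip.camera_model(name): a dict with "mtx" (3x3 intrinsics, pixels), "extrinsics" (4x4, takes a point from camera to world coordinates); the wrist camera has in their place "mount" (4x4, takes a point from camera to tool coordinates, whose origin is the TCP and whose axes are the flange's). Camera axes: x right, y down, z forward; pixel columns grow to the right and rows downward; lengths in m; the calibration is good to about 2 mm. A picture is of the moment at which its call begins: read the wrist's pose just before it. camera_model takes no time and is no camera call.
- manip.hand_in(): hands the job in, once; it reports no verdict.
Trained networks look in the newest picture that a camera, given by its name, has taken for a name from the list of things; names that differ only in an ending like _2 or _b are one class to them, and where a whole thing is asked for, a point or a joint stands for the part that bears it (a point fixed in the world has none). Each returns a list of dicts, best first, with "conf" (0 to 1); they miss things now and then, are a little off and sometimes report something else, mostly with a low value. They report only what shows in the picture. A call takes as long as a camera call.
- manip.boxes_of(camera, label): "rect" ([left, top, right, bottom] in pixels, round what is visible of it).
- manip.cut_out(camera, label): "pixels" (420x560 bool, what is visible of it) and "rect" ([left, top, right, bottom] in pixels, round what is visible of it).
The state is a dict: "time_s": time; "qpos": joint angles; "qd": joint speeds; "joint_efforts": joint torques, N m; "tool_pos": TCP position; "orientation": TCP orientation; "ft_force": force on the tool from outside, world axes, zero at the start; "wrist_torque": the same for the moment, N m; "grip_width": finger opening in m.
Only numpy, scipy, OpenCV 4.12 (cv2) and the standard library are available. Lean on these libraries where they do the work, as an engineer would, in place of code of your own. Each camera call takes 0.05 s, during which the arm holds its last target.

## Working session

There is one attempt and no reset: what is moved stays moved. The work goes in short steps, Python scripts to look and compute and a tool call to move; the robot and the scene stay as the last step left them, time stands still between calls to the robot, and variables do not carry over. Pictures are saved under pics/ and viewed, and the job is handed in when it is done.

Besides the shell and the picture viewer there is one more tool, called after "Call:" in YAML: its name, and indented under it one key for each argument. send_rows: Moves the arm, as the interface text tells. Its arguments: {"type":"object","properties":{"motion":{"type":"array"},"squeeze":{"type":"number"}},"required":["motion"]}

```bash
mkdir -p pics; cat > h.py <<'E'
from plant import manip
import numpy as np, cv2
from scipy.spatial.transform import Rotation as R
def world(cam,uv,d):
    m=manip.camera_model(cam);K=np.array(m['mtx'])
    p=np.array([(uv[0]-K[0,2])/K[0,0]*d,(uv[1]-K[1,2])/K[1,1]*d,d,1])
    return (np.array(m['extrinsics'])@p)[:3]
def cloud(cam,depth):
    m=manip.camera_model(cam);K=np.array(m['mtx'])
    v,u=np.mgrid[:420,:560]
    P=np.stack([(u-K[0,2])/K[0,0]*depth,(v-K[1,2])/K[1,1]*depth,depth,np.ones_like(depth)],-1)
    return (P@np.array(m['extrinsics']).T)[...,:3]
E
python3 - <<'E'
from h import *
s=manip.get_state();print(s)
for c in ['scene','top']:
    im,d=manip.camera(c);cv2.imwrite(f'pics/{c}0.png',im);np.save(f'{c}0.npy',d)
    m=manip.camera_model(c);print(c,m)
    P=cloud(c,d)
    for l in ['feeder','gate_bar','gate_plate','plunger_top','beaker','sample_jar','pointer']:
        for b in manip.cut_out(c,l)[:2]:
            k=b['pixels']&(d>0)
            print(l,round(b['conf'],2),b['rect'],k.sum(),np.median(P[k],0).round(3) if k.any() else '',np.percentile(P[k],[2,98],axis=0).round(3).tolist() if k.any() else '')
print(manip.get_state()['time_s'])
E
```

```text
{'time_s': 0.0, 'qpos': array([ 1.10280496e+00,  3.26949672e-01, -1.93601605e-01,  1.05202146e+00,
        1.59472505e-05,  1.43655802e+00]), 'qd': array([ 1.37238874e-03, -1.10953347e-03,  1.42758555e-03,  6.63790805e-05,
       -6.10762157e-04, -6.00217935e-04]), 'joint_efforts': array([ 1.92069063e-03, -4.43396330e+01,  2.62442976e+01,  1.54009386e-02,
        1.18513617e-05, -5.16448111e-06]), 'tool_pos': array([0.17990648, 0.51910868, 0.23049198]), 'orientation': array([-5.21738010e-01, -3.09741522e+00,  2.65693812e-03]), 'ft_force': array([ 0.59162315, -0.24598996,  0.34816517]), 'wrist_torque': array([-0.03260954,  0.02436191,  0.01317385]), 'grip_width': 0.08554636125134973}
scene {'mtx': array([[442.99794648,   0.        , 276.85214309],
       [  0.        , 442.99794648, 206.11623865],
       [  0.        ,   0.        ,   1.        ]]), 'extrinsics': array([[ 0.30703782,  0.77042906, -0.55871893,  1.00106534],
       [ 0.95167136, -0.24421394,  0.18622883, -0.10920251],
       [ 0.00702915, -0.5888961 , -0.80817818,  0.69313701],
       [ 0.        ,  0.        ,  0.     
[... 1652 characters left out ...]
91.3, 211.9, 336.2, 268.7] 1930 [ 0.52  -0.072  0.066] [[0.465, -0.111, 0.061], [0.58, -0.035, 0.111]]
gate_plate 0.81 [291.0, 210.8, 337.3, 269.3] 1930 [ 0.521 -0.073  0.066] [[0.465, -0.111, 0.061], [0.582, -0.036, 0.111]]
plunger_top 0.62 [322.2, 165.4, 339.6, 183.1] 249 [ 0.65  -0.104  0.164] [[0.636, -0.121, 0.161], [0.666, -0.088, 0.168]]
beaker 0.97 [218.7, 240.9, 250.5, 274.9] 762 [0.489 0.101 0.011] [[0.456, 0.069, -0.0], [0.517, 0.126, 0.091]]
sample_jar 0.74 [355.2, 217.2, 383.8, 240.8] 423 [ 0.554 -0.205  0.063] [[0.534, -0.229, 0.011], [0.575, -0.188, 0.067]]
pointer 0.98 [293.5, 214.7, 334.3, 273.1] 1854 [ 0.521 -0.072  0.066] [[0.465, -0.108, 0.062], [0.58, -0.037, 0.111]]
0.8
```

```bash
python3 - <<'E'
from h import *
im=cv2.imread('pics/scene0.png');cv2.imwrite('pics/s_crop.png',cv2.resize(im[120:360,100:360],None,fx=2.5,fy=2.5,interpolation=cv2.INTER_CUBIC))
im=cv2.imread('pics/top0.png');cv2.imwrite('pics/t_crop.png',cv2.resize(im[130:300,200:400],None,fx=3.5,fy=3.5,interpolation=cv2.INTER_CUBIC))
d=np.load('top0.npy');P=cloud('top',d)
z=P[...,2]
def rep(n,k):
    q=P[k][:,:2]; print(n,len(q),cv2.minAreaRect((q*1000).astype(np.float32)),q.mean(0).round(4))
roi=np.zeros(z.shape,bool);roi[140:300,255:360]=1
bar=roi&(z>.09)&(z<.125)&(P[...,0]<.5); rep('bar',bar)
rep('hous',roi&(z>.092)&(z<.107)&(P[...,0]>.53))
blade=roi&(z>.062)&(z<.07)&(P[...,0]<.58);rep('blade',blade)
rep('col',roi&(z>.205)&(z<.225))
d=np.load('scene0.npy');P=cloud('scene',d);z=P[...,2]
roi[:]=0;roi[140:350,140:310]=1
rep('bar s',roi&(z>.095)&(z<.125)&(P[...,0]<.52))
rep('hous s',roi&(z>.095)&(z<.105)&(P[...,0]>.53))
rep('plg s',roi&(z>.160)&(z<.17))
rep('col s',roi&(z>.205)&(z<.225))
E
```

```text
bar 235 ((469.3873596191406, -78.05216217041016), (12.848132133483887, 79.87382507324219), 5.447883129119873) [ 0.4693 -0.0772]
hous 3168 ((646.8509521484375, -60.68568420410156), (130.2564697265625, 170.46095275878906), 5.621362686157227) [ 0.6387 -0.0672]
blade 2150 ((498.86920166015625, -57.39979553222656), (165.21307373046875, 133.61595153808594), 5.565265655517578) [ 0.52   -0.0719]
col 832 ((662.0892944335938, -14.077596664428711), (59.006473541259766, 61.29958724975586), 89.48895263671875) [ 0.6616 -0.0136]
bar s 397 ((472.1044921875, -80.18550109863281), (13.107474327087402, 78.88058471679688), 5.817188739776611) [ 0.4739 -0.0805]
hous s 4454 ((648.3818969726562, -62.448829650878906), (131.23190307617188, 169.70127868652344), 5.514652729034424) [ 0.6702 -0.08  ]
plg s 619 ((668.8289184570312, -61.382057189941406), (134.4104461669922, 37.17124938964844), 70.74580383300781) [ 0.6599 -0.0888]
col s 1504 ((663.9913940429688, -15.688011169433594), (62.01308822631836, 61.50249481201172), 1.4159401655197144) [ 0.6664 -0.0165]
```

View pics/s_crop.png

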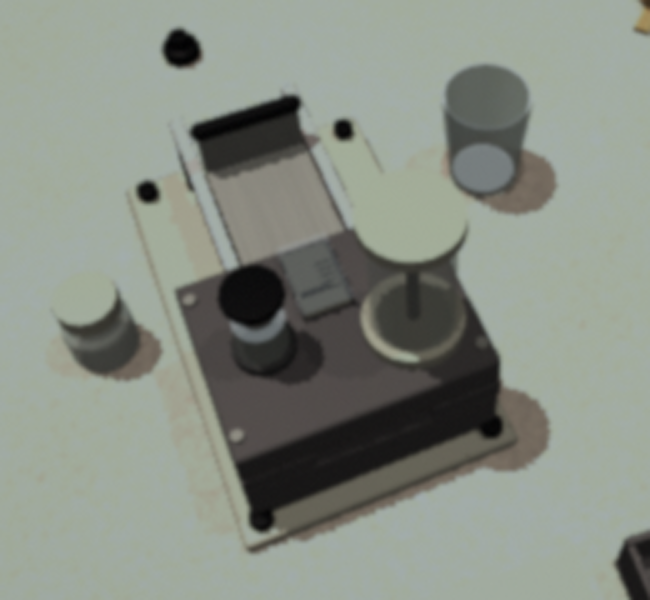

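View pics/t_crop.png

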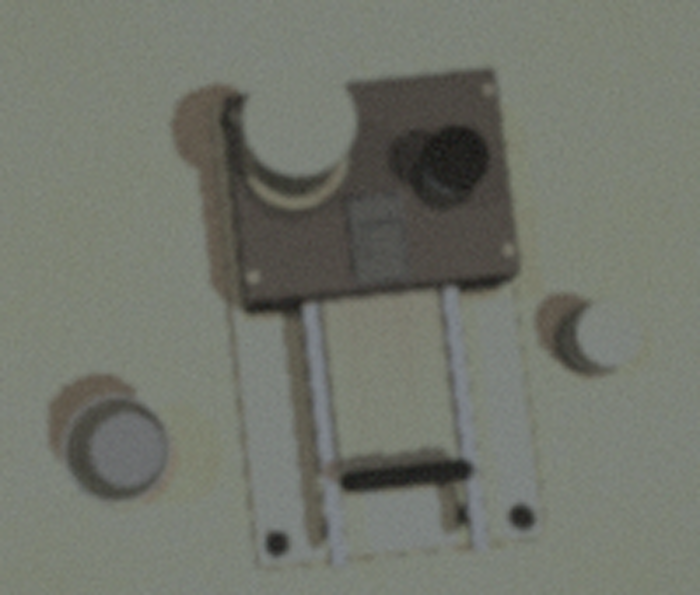

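```bash
cat >> h.py <<'E'
TH=np.deg2rad(5.6)
FX=np.array([np.cos(TH),np.sin(TH),0]); FY=np.array([-np.sin(TH),np.cos(TH),0])
ORG=np.array([.6326,-.063,0])
def loc(p): q=np.array(p)-ORG; return np.array([q@FX,q@FY,q[2]])
def plan(p,down=True,half=1):
    s=manip.get_state();T=R.from_rotvec(s['orientation']);
    tgt=R.from_matrix(np.stack([np.cross(half*FX,[0,0,-1.]),half*FX,[0,0,-1.]],1))
    print('t',s['time_s'],'tcp',s['tool_pos'].round(4),'F',s['ft_force'].round(1),'w',round(s['grip_width'],4),'q',s['qpos'].round(2))
    print('rotvec tool',(T.inv()*tgt).as_rotvec().round(4),'shift in tool now',T.inv().apply(np.array(p)-s['tool_pos']).round(4),'in tgt',tgt.inv().apply(np.array(p)-s['tool_pos']).round(4))
E
python3 - <<'E'
from h import *
for h in (1,-1): plan([.4707,-.079,.2],half=h)
print(R.from_rotvec(manip.get_state()['orientation']).as_matrix().round(3))
for n,p in dict(bar=[.4707,-.079,.105],pl=[.652,-.106,.165],jar=[.555,-.208,0],bk=[.489,.097,0]).items(): print(n,loc(p).round(4))
E
```

```text
t 0.8 tcp [0.1802 0.5197 0.2313] F [-0.1 -0.6  0.3] w 0.0856 q [ 1.1   0.33 -0.19  1.05 -0.    1.44]
rotvec tool [1.0000e-04 0.0000e+00 1.1393e+00] shift in tool now [-0.4706 -0.4704  0.0313] in tgt [-0.6242  0.2307  0.0313]
t 0.8 tcp [0.1802 0.5197 0.2313] F [-0.1 -0.6  0.3] w 0.0856 q [ 1.1   0.33 -0.19  1.05 -0.    1.44]
rotvec tool [-0.0000e+00  1.0000e-04 -2.0023e+00] shift in tool now [-0.4706 -0.4704  0.0313] in tgt [ 0.6242 -0.2307  0.0313]
[[-0.945  0.328  0.   ]
 [ 0.328  0.945  0.   ]
 [-0.     0.    -1.   ]]
bar [-1.627e-01 -1.000e-04  1.050e-01]
pl [ 0.0151 -0.0447  0.165 ]
jar [-0.0914 -0.1367  0.    ]
bk [-0.1273  0.1732  0.    ]
```

Call:
send_rows:
  motion:
    - {"rz": 0.163,"grip": 0}
    - {"rz": 0.163,"grip": 0}
    - {"rz": 0.163,"grip": 0}
    - {"rz": 0.163,"grip": 0}
    - {"rz": 0.163,"grip": 0}
    - {"rz": 0.163,"grip": 0}
    - {"rz": 0.161,"grip": 0}

```text
validation failed for argument at $.mo...
```

Call:
send_rows:
  motion:
    - {"dx": -0.052,"dy": 0.019,"grip": 0}
    - {"dx": -0.052,"dy": 0.019,"grip": 0}
    - {"dx": -0.052,"dy": 0.019,"grip": 0}
    - {"dx": -0.052,"dy": 0.019,"grip": 0}
    - {"dx": -0.052,"dy": 0.019,"grip": 0}
    - {"dx": -0.052,"dy": 0.019,"grip": 0}
    - {"dx": -0.052,"dy": 0.019,"grip": 0}
    - {"dx": -0.052,"dy": 0.019,"grip": 0}
    - {"dx": -0.052,"dy": 0.019,"grip": 0}
    - {"dx": -0.052,"dy": 0.019,"grip": 0}
    - {"dx": -0.052,"dy": 0.019,"grip": 0}
    - {"dx": -0.052,"dy": 0.021,"grip": 0}

```text
validation failed for argument at $.mo...
```

```bash
python3 - <<'E'
from h import *
plan([.4707,-.079,.2])
s=manip.get_state();im,d=manip.camera('wrist');cv2.imwrite('pics/w1.png',im)
m=manip.camera_model('wrist');K=m['mtx'];M=np.array(m['mount']);print(M.round(3))
T=np.eye(4);T[:3,:3]=R.from_rotvec(s['orientation']).as_matrix();T[:3,3]=s['tool_pos'];E=T@M
v,u=np.mgrid[:420,:560]
P=(np.stack([(u-K[0,2])/K[0,0]*d,(v-K[1,2])/K[1,1]*d,d,np.ones_like(d)],-1)@E.T)[...,:3]
L=(P-ORG)@np.stack([FX,FY,[0,0,1]],1)
k=(d>0)&(L[...,2]>.097)&(L[...,2]<.116)&(L[...,0]<-.1)&(abs(L[...,1])<.06)
print(k.sum());print(np.percentile(L[k],[1,50,99],axis=0).round(4), P[k].mean(0).round(4))
E
```

```text
t 0.8 tcp [0.1802 0.5197 0.2313] F [-0.1 -0.6  0.3] w 0.0856 q [ 1.1   0.33 -0.19  1.05 -0.    1.44]
rotvec tool [1.0000e-04 0.0000e+00 1.1393e+00] shift in tool now [-0.4706 -0.4704  0.0313] in tgt [-0.6242  0.2307  0.0313]
[[-0.    -0.962 -0.274  0.068]
 [ 1.    -0.    -0.    -0.001]
 [ 0.    -0.274  0.962 -0.142]
 [ 0.     0.     0.     1.   ]]
0Traceback (most recent call last):
  File "<stdin>", line 10, in <module>
    return _quantile_unchecked(
        a, q, axis, out, overwrite_input, method, keepdims, weights)
    return _ureduce(a,
                    func=_quantile_ureduce_func,
    ...<5 lines>...
                    overwrite_input=overwrite_input,
                    method=method)
    r = func(a, **kwargs)
    result = _quantile(arr,
                       quantiles=q,
    ...<2 lines>...
                       out=out,
                       weights=wgt)
    slices_having_nans = np.isnan(arr[-1, ...])
                                  ~~~^^^^^^^^^
IndexError: index -1 is out of bounds for axis 0 with size 0
```

View pics/w1.png

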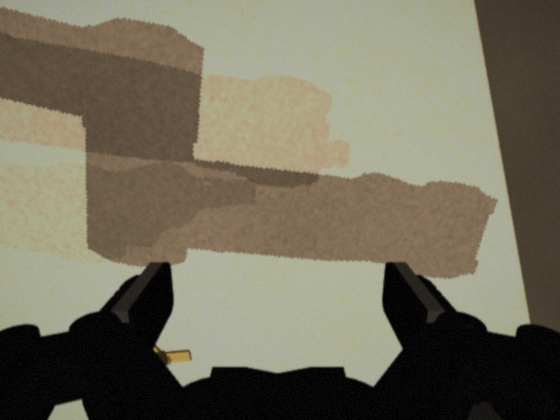

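The wrist picture shows only table and arm shadow, because both moves were refused and the arm is still at its start. I'll retry with every key in each row.

Call:
send_rows:
  motion:
    - {"dx": 0,"dy": 0,"dz": 0,"rx": 0,"ry": 0,"rz": 0.163,"grip": 0}
    - {"dx": 0,"dy": 0,"dz": 0,"rx": 0,"ry": 0,"rz": 0.163,"grip": 0}
    - {"dx": 0,"dy": 0,"dz": 0,"rx": 0,"ry": 0,"rz": 0.163,"grip": 0}
    - {"dx": 0,"dy": 0,"dz": 0,"rx": 0,"ry": 0,"rz": 0.163,"grip": 0}
    - {"dx": 0,"dy": 0,"dz": 0,"rx": 0,"ry": 0,"rz": 0.163,"grip": 0}
    - {"dx": 0,"dy": 0,"dz": 0,"rx": 0,"ry": 0,"rz": 0.163,"grip": 0}
    - {"dx": 0,"dy": 0,"dz": 0,"rx": 0,"ry": 0,"rz": 0.161,"grip": 0}

```text
time_s: 1.72
tool_pos: [0.1802, 0.5197, 0.2313]
orientation: [2.116, 2.322, 0.0]
ft_force: [0.7, -0.2, 0.6]
grip_width: 0.0854
```

Call:
send_rows:
  motion:
    - {"dx": -0.052,"dy": 0.019,"dz": 0.003,"rx": 0,"ry": 0,"rz": 0,"grip": 0}
    - {"dx": -0.052,"dy": 0.019,"dz": 0.003,"rx": 0,"ry": 0,"rz": 0,"grip": 0}
    - {"dx": -0.052,"dy": 0.019,"dz": 0.003,"rx": 0,"ry": 0,"rz": 0,"grip": 0}
    - {"dx": -0.052,"dy": 0.019,"dz": 0.003,"rx": 0,"ry": 0,"rz": 0,"grip": 0}
    - {"dx": -0.052,"dy": 0.019,"dz": 0.003,"rx": 0,"ry": 0,"rz": 0,"grip": 0}
    - {"dx": -0.052,"dy": 0.019,"dz": 0.003,"rx": 0,"ry": 0,"rz": 0,"grip": 0}
    - {"dx": -0.052,"dy": 0.019,"dz": 0.003,"rx": 0,"ry": 0,"rz": 0,"grip": 0}
    - {"dx": -0.052,"dy": 0.019,"dz": 0.003,"rx": 0,"ry": 0,"rz": 0,"grip": 0}
    - {"dx": -0.052,"dy": 0.019,"dz": 0.003,"rx": 0,"ry": 0,"rz": 0,"grip": 0}
    - {"dx": -0.052,"dy": 0.019,"dz": 0.003,"rx": 0,"ry": 0,"rz": 0,"grip": 0}
    - {"dx": -0.052,"dy": 0.019,"dz": 0,"rx": 0,"ry": 0,"rz": 0,"grip": 0}
    - {"dx": -0.052,"dy": 0.022,"dz": 0,"rx": 0,"ry": 0,"rz": 0,"grip": 0}

```text
time_s: 3.22
tool_pos: [0.4717, -0.0806, 0.2015]
orientation: [2.11, 2.327, 0.001]
ft_force: [0.8, 0.4, -0.3]
grip_width: 0.0853
```

```bash
cat > w.py <<'E'
from h import *
import sys
plan([.4707,-.079,.2])
s=manip.get_state();im,d=manip.camera('wrist');cv2.imwrite(sys.argv[1],im)
m=manip.camera_model('wrist');K=m['mtx'];M=np.array(m['mount'])
T=np.eye(4);T[:3,:3]=R.from_rotvec(s['orientation']).as_matrix();T[:3,3]=s['tool_pos'];E=T@M
v,u=np.mgrid[:420,:560]
P=(np.stack([(u-K[0,2])/K[0,0]*d,(v-K[1,2])/K[1,1]*d,d,np.ones_like(d)],-1)@E.T)[...,:3]
L=(P-ORG)@np.stack([FX,FY,[0,0,1]],1)
k=(d>0)&(L[...,2]>.097)&(L[...,2]<.116)&(L[...,0]<-.1)&(abs(L[...,1])<.06)
print(k.sum())
if k.any(): print(np.percentile(L[k],[1,50,99],axis=0).round(4), P[k].mean(0).round(4), cv2.minAreaRect((P[k][:,:2]*1000).astype(np.float32)))
E
python3 w.py pics/w2.png
```

```text
t 3.225 tcp [ 0.4717 -0.0806  0.2015] F [ 0.8  0.4 -0.3] w 0.0853 q [-0.32  0.22 -0.42  0.93  0.    1.15]
rotvec tool [ 0.0006 -0.0001 -0.0003] shift in tool now [ 0.0017 -0.0008  0.0015] in tgt [ 0.0017 -0.0008  0.0015]
1996
[[-0.1705 -0.0393  0.1047]
 [-0.164   0.0021  0.1099]
 [-0.1577  0.0372  0.1121]] [ 0.4692 -0.078   0.1096] ((469.3537902832031, -80.74626159667969), (13.01657485961914, 80.16858673095703), 5.615973949432373)
```

View pics/w2.png

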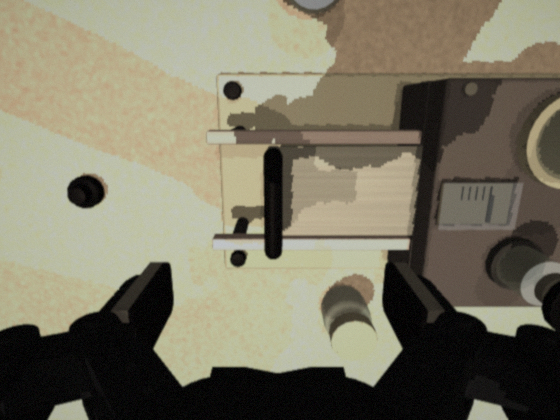

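The wrist picture shows the bar at about (273, 205) and the pointer window at (480, 205). The pointer line at x≈490 stands right of its four ticks. The bar measures (0.469, -0.081), which agrees with the fixed cameras, so I'm descending over it.

Call:
send_rows:
  motion:
    - {"dx": 0.0005,"dy": -0.0015,"dz": 0.03,"rx": 0,"ry": 0,"rz": 0,"grip": 0}
    - {"dx": 0,"dy": 0,"dz": 0.03,"rx": 0,"ry": 0,"rz": 0,"grip": 0}
    - {"dx": 0,"dy": 0,"dz": 0.03,"rx": 0,"ry": 0,"rz": 0,"grip": 0}
    - {"dx": 0,"dy": 0,"dz": 0.02,"rx": 0,"ry": 0,"rz": 0,"grip": 0}
    - {"dx": 0,"dy": 0,"dz": 0.004,"rx": 0,"ry": 0,"rz": 0,"grip": 0}
    - {"dx": 0,"dy": 0,"dz": 0,"rx": 0,"ry": 0,"rz": 0,"grip": 0}

```text
time_s: 4.03
tool_pos: [0.4698, -0.0784, 0.0876]
orientation: [2.11, 2.328, 0.0]
ft_force: [-0.4, 0.1, -0.1]
grip_width: 0.0852
```

Call:
send_rows:
  motion:
    - {"dx": 0,"dy": 0,"dz": 0,"rx": 0,"ry": 0,"rz": 0,"grip": 1}
    - {"dx": 0,"dy": 0,"dz": 0,"rx": 0,"ry": 0,"rz": 0,"grip": 1}
    - {"dx": 0,"dy": 0,"dz": 0,"rx": 0,"ry": 0,"rz": 0,"grip": 1}
    - {"dx": 0,"dy": 0,"dz": 0,"rx": 0,"ry": 0,"rz": 0,"grip": 1}
    - {"dx": 0,"dy": 0,"dz": 0,"rx": 0,"ry": 0,"rz": 0,"grip": 1}
    - {"dx": 0,"dy": 0,"dz": 0,"rx": 0,"ry": 0,"rz": 0,"grip": 1}
    - {"dx": 0,"dy": 0,"dz": 0,"rx": 0,"ry": 0,"rz": 0,"grip": 1}
    - {"dx": 0,"dy": 0,"dz": 0,"rx": 0,"ry": 0,"rz": 0,"grip": 1}
  squeeze: 60

```text
time_s: 5.03
tool_pos: [0.4692, -0.0785, 0.0875]
orientation: [-2.11, -2.327, 0.001]
ft_force: [-2.7, -0.7, 5.3]
grip_width: 0.0111
```

```bash
cat > look.py <<'E'
from h import *
import sys
n=sys.argv[1]
plan([.47,-.08,.088])
a=[]
for c,(r0,r1,c0,c1) in dict(scene=(130,270,150,290),top=(150,290,260,380)).items():
    im,d=manip.camera(c);a.append(cv2.resize(im[r0:r1,c0:c1],(390,390) if c=='scene' else (334,390),interpolation=cv2.INTER_CUBIC))
im,_=manip.camera('wrist');b=np.hstack(a)
cv2.imwrite(f'pics/{n}.png',b);cv2.imwrite(f'pics/{n}w.png',im)
s=manip.get_state();print('F',s['ft_force'].round(1),'Fx loc',round(float(s['ft_force']@FX),1),s['wrist_torque'].round(2))
E
python3 look.py g1
```

```text
t 5.025 tcp [ 0.4692 -0.0785  0.0875] F [-2.7 -0.7  5.3] w 0.0111 q [-0.32  0.35 -0.58  0.64 -0.    1.15]
rotvec tool [-0.0007  0.0003  0.0002] shift in tool now [-0.0016  0.0006 -0.0005] in tgt [-0.0016  0.0006 -0.0005]
F [-2.6 -0.4  4.9] Fx loc -2.6 [-0.08  0.61  0.08]
```

View pics/g1.png

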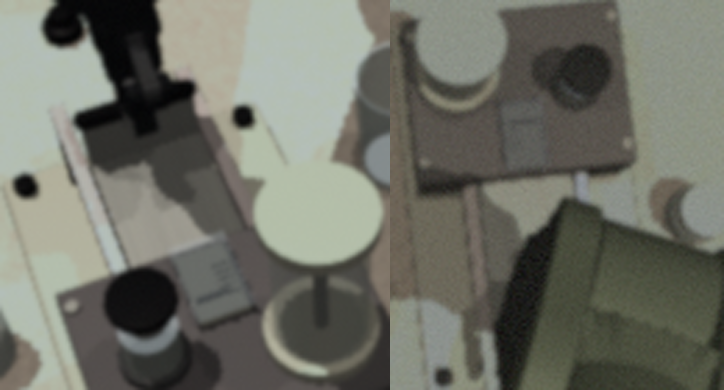

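View pics/g1w.png

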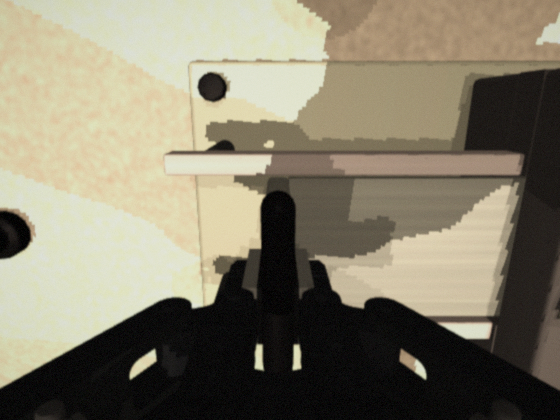

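The bar is held between the pads: the scene crop shows the fingers round it, and the width is 11 mm. Pulling in steps along tool -y.

Call:
send_rows:
  motion:
    - {"dx": 0,"dy": -0.0025,"dz": 0,"rx": 0,"ry": 0,"rz": 0,"grip": 1}
    - {"dx": 0,"dy": -0.0025,"dz": 0,"rx": 0,"ry": 0,"rz": 0,"grip": 1}
    - {"dx": 0,"dy": -0.0025,"dz": 0,"rx": 0,"ry": 0,"rz": 0,"grip": 1}
    - {"dx": 0,"dy": -0.0025,"dz": 0,"rx": 0,"ry": 0,"rz": 0,"grip": 1}

```text
time_s: 5.68
tool_pos: [0.4625, -0.0792, 0.0877]
orientation: [2.107, 2.326, 0.007]
ft_force: [7.0, 1.4, -3.1]
grip_width: 0.0112
```

Call:
send_rows:
  motion:
    - {"dx": 0,"dy": -0.0025,"dz": 0,"rx": 0,"ry": 0,"rz": 0,"grip": 1}
    - {"dx": 0,"dy": -0.0025,"dz": 0,"rx": 0,"ry": 0,"rz": 0,"grip": 1}
    - {"dx": 0,"dy": -0.0025,"dz": 0,"rx": 0,"ry": 0,"rz": 0,"grip": 1}

```text
time_s: 6.05
tool_pos: [0.4551, -0.0799, 0.0877]
orientation: [2.107, 2.326, 0.007]
ft_force: [6.1, 1.7, -3.1]
grip_width: 0.011
```

Call:
send_rows:
  motion:
    - {"dx": 0,"dy": -0.0015,"dz": 0,"rx": 0,"ry": 0,"rz": 0,"grip": 1}
    - {"dx": 0,"dy": -0.0015,"dz": 0,"rx": 0,"ry": 0,"rz": 0,"grip": 1}

```text
time_s: 6.3
tool_pos: [0.4521, -0.0802, 0.0877]
orientation: [2.107, 2.326, 0.007]
ft_force: [6.9, 1.9, -3.7]
grip_width: 0.0106
```

Call:
send_rows:
  motion:
    - {"dx": 0,"dy": -0.0015,"dz": 0,"rx": 0,"ry": 0,"rz": 0,"grip": 1}
    - {"dx": 0,"dy": -0.0015,"dz": 0,"rx": 0,"ry": 0,"rz": 0,"grip": 1}

```text
time_s: 6.55
tool_pos: [0.4491, -0.0805, 0.0877]
orientation: [2.107, 2.326, 0.007]
ft_force: [6.8, 0.7, -3.5]
grip_width: 0.011
```

Call:
send_rows:
  motion:
    - {"dx": 0,"dy": -0.001,"dz": 0,"rx": 0,"ry": 0,"rz": 0,"grip": 1}
    - {"dx": 0,"dy": -0.001,"dz": 0,"rx": 0,"ry": 0,"rz": 0,"grip": 1}

```text
time_s: 6.8
tool_pos: [0.4472, -0.0807, 0.0877]
orientation: [2.107, 2.326, 0.008]
ft_force: [9.2, 2.1, -4.6]
grip_width: 0.0109
```

Call:
send_rows:
  motion:
    - {"dx": 0,"dy": -0.001,"dz": 0,"rx": 0,"ry": 0,"rz": 0,"grip": 1}
    - {"dx": 0,"dy": -0.001,"dz": 0,"rx": 0,"ry": 0,"rz": 0,"grip": 1}

```text
time_s: 7.05
tool_pos: [0.4473, -0.0807, 0.0878]
orientation: [2.105, 2.324, 0.013]
ft_force: [13.6, 3.1, -11.3]
grip_width: 0.0108
```

The force has risen to about 14 N while the gate stands still at x≈0.4473, so it has met the stop. Continuing in small steps.

Call:
send_rows:
  motion:
    - {"dx": 0,"dy": -0.001,"dz": 0,"rx": 0,"ry": 0,"rz": 0,"grip": 1}
    - {"dx": 0,"dy": 0,"dz": 0,"rx": 0,"ry": 0,"rz": 0,"grip": 1}

```text
time_s: 7.3
tool_pos: [0.4468, -0.0808, 0.0878]
orientation: [2.105, 2.324, 0.014]
ft_force: [13.9, 3.3, -11.5]
grip_width: 0.0108
```

```bash
python3 look.py g2
```

```text
t 7.3 tcp [ 0.4468 -0.0808  0.0878] F [ 13.9   3.3 -11.5] w 0.0108 q [-0.35  0.31 -0.64  0.61  0.01  1.13]
rotvec tool [ 0.0109 -0.0015  0.0013] shift in tool now [-0.0015  0.0232  0.0001] in tgt [-0.0015  0.0232 -0.0002]
F [ 15.    3.7 -11.6] Fx loc 15.3 [ 0.63 -2.7  -0.03]
```

View pics/g2.png

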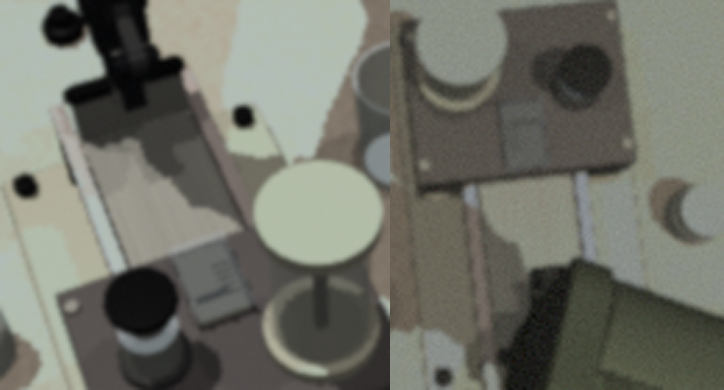

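The force is now at the slip level of about 15 N, and the pointer has barely left its line. Adding about 3.5 mm.

Call:
send_rows:
  motion:
    - {"dx": 0,"dy": -0.001,"dz": 0,"rx": 0,"ry": 0,"rz": 0,"grip": 1}
    - {"dx": 0,"dy": -0.001,"dz": 0,"rx": 0,"ry": 0,"rz": 0,"grip": 1}
    - {"dx": 0,"dy": 0,"dz": 0,"rx": 0,"ry": 0,"rz": 0,"grip": 1}

```text
time_s: 7.82
tool_pos: [0.4449, -0.081, 0.0879]
orientation: [2.104, 2.324, 0.014]
ft_force: [13.6, 3.2, -11.1]
grip_width: 0.011
```

Call:
send_rows:
  motion:
    - {"dx": 0,"dy": -0.001,"dz": 0,"rx": 0,"ry": 0,"rz": 0,"grip": 1}
    - {"dx": 0,"dy": -0.0005,"dz": 0,"rx": 0,"ry": 0,"rz": 0,"grip": 1}
    - {"dx": 0,"dy": 0,"dz": 0,"rx": 0,"ry": 0,"rz": 0,"grip": 1}

```text
time_s: 8.2
tool_pos: [0.4435, -0.0811, 0.0879]
orientation: [2.104, 2.324, 0.015]
ft_force: [13.5, 3.5, -10.5]
grip_width: 0.0111
```

```bash
python3 look.py g3; python3 - <<'E'
from h import *
o=[]
for n in ['g1','g2','g3']: o.append(cv2.resize(cv2.imread(f'pics/{n}.png')[225:335,165:265],(250,275),interpolation=cv2.INTER_CUBIC))
cv2.imwrite('pics/cmp.png',np.hstack(o))
E
```

```text
t 8.2 tcp [ 0.4435 -0.0811  0.0879] F [ 13.5   3.5 -10.5] w 0.0111 q [-0.35  0.3  -0.65  0.61  0.01  1.12]
rotvec tool [ 0.0112 -0.0015  0.0013] shift in tool now [-0.0015  0.0265  0.0002] in tgt [-0.0015  0.0265 -0.0001]
F [ 13.8   3.4 -11.3] Fx loc 14.1 [ 0.67 -2.77 -0.02]
```

View pics/cmp.png

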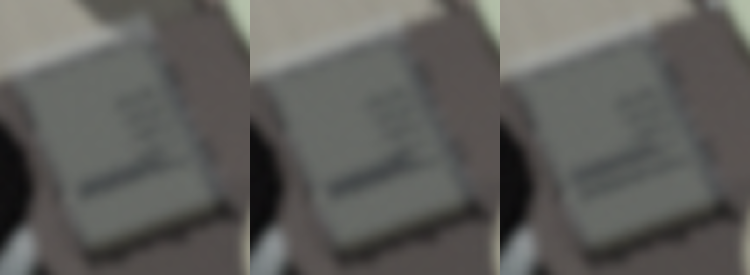

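The pointer now stands about one tick above its rest line, and tool travel since the slip began is about 3.8 mm. I'll relax the pull, then open and rise.

Call:
send_rows:
  motion:
    - {"dx": 0,"dy": 0.002,"dz": 0,"rx": 0,"ry": 0,"rz": 0,"grip": 1}
    - {"dx": 0,"dy": 0.002,"dz": 0,"rx": 0,"ry": 0,"rz": 0,"grip": 1}
    - {"dx": 0,"dy": 0,"dz": 0,"rx": 0,"ry": 0,"rz": 0,"grip": 1}

```text
time_s: 8.72
tool_pos: [0.4434, -0.0811, 0.0876]
orientation: [2.108, 2.326, 0.004]
ft_force: [5.5, 1.1, -1.2]
grip_width: 0.0113
```

Call:
send_rows:
  motion:
    - {"dx": 0,"dy": 0,"dz": 0,"rx": 0,"ry": 0,"rz": 0,"grip": 0.6}
    - {"dx": 0,"dy": 0,"dz": 0,"rx": 0,"ry": 0,"rz": 0,"grip": 0.3}
    - {"dx": 0,"dy": 0,"dz": 0,"rx": 0,"ry": 0,"rz": 0,"grip": 0.1}
    - {"dx": 0,"dy": 0,"dz": 0,"rx": 0,"ry": 0,"rz": 0,"grip": 0.1}
    - {"dx": 0,"dy": 0,"dz": 0,"rx": 0,"ry": 0,"rz": 0,"grip": 0.1}

```text
time_s: 9.35
tool_pos: [0.4416, -0.0811, 0.0872]
orientation: [-2.11, -2.327, 0.0]
ft_force: [-0.5, 0.2, -0.2]
grip_width: 0.077
```

Call:
send_rows:
  motion:
    - {"dx": 0,"dy": 0,"dz": -0.01,"rx": 0,"ry": 0,"rz": 0,"grip": 0.1}
    - {"dx": 0,"dy": 0,"dz": -0.03,"rx": 0,"ry": 0,"rz": 0,"grip": 0.1}
    - {"dx": 0,"dy": 0,"dz": -0.04,"rx": 0,"ry": 0,"rz": 0,"grip": 0.1}
    - {"dx": 0,"dy": 0,"dz": -0.04,"rx": 0,"ry": 0,"rz": 0,"grip": 0.1}
    - {"dx": 0,"dy": 0,"dz": -0.03,"rx": 0,"ry": 0,"rz": 0,"grip": 0.1}
    - {"dx": 0,"dy": 0,"dz": 0,"rx": 0,"ry": 0,"rz": 0,"grip": 1}

```text
time_s: 10.1
tool_pos: [0.4434, -0.0817, 0.2402]
orientation: [2.106, 2.324, 0.003]
ft_force: [-0.2, 0.1, -0.3]
grip_width: 0.0603
```

```bash
python3 w.py pics/w3.png; python3 - <<'E'
from h import *
for c in ['scene','top']:
    b=manip.camera(c);P=cloud(c,b[1])
    for o in manip.cut_out(c,'plunger_top')[:1]:
        k=o['pixels']&(b[1]>0)&(P[...,2]>.158)&(P[...,2]<.172); q=P[k]
        print(c,o['conf'],k.sum(),q.mean(0).round(4),cv2.minEnclosingCircle((q[:,:2]*1000).astype(np.float32)),np.median(q[:,2]))
plan([.653,-.106,.19])
a=cv2.imread('pics/w2.png')[165:245,425:535];b=cv2.imread('pics/w3.png')[165:245,450:560]
cv2.imwrite('pics/cmp2.png',cv2.resize(np.hstack([a,b]),None,fx=3.5,fy=3.5,interpolation=cv2.INTER_CUBIC))
E
```

```text
t 10.1 tcp [ 0.4434 -0.0817  0.2402] F [-0.2  0.1 -0.3] w 0.0603 q [-0.35  0.13 -0.42  1.01 -0.    1.13]
rotvec tool [0.0051 0.0024 0.0004] shift in tool now [0.0001 0.0272 0.0403] in tgt [0.     0.0274 0.0402]
1517
[[-0.1955 -0.0395  0.1049]
 [-0.1889  0.0009  0.1099]
 [-0.1831  0.037   0.1121]] [ 0.4442 -0.0811  0.1096] ((444.62481689453125, -83.243408203125), (12.624691009521484, 80.09369659423828), 5.197879791259766)
scene 0.89 502 [ 0.6541 -0.1073  0.1631] ((652.7781982421875, -107.76543426513672), 19.577810287475586) 0.16324345785828054
top 0.51 277 [ 0.6507 -0.1047  0.1645] ((651.2411499023438, -104.92713165283203), 18.868070602416992) 0.1644924586177734
t 10.35 tcp [ 0.4409 -0.0808  0.2362] F [ 0.1 -0.6 -0.2] w 0.0223 q [-0.35  0.14 -0.43  1.01  0.    1.13]
rotvec tool [-0.002  -0.001   0.0003] shift in tool now [-0.0459  0.2087  0.0458] in tgt [-0.0458  0.2087  0.0462]
```

View pics/w3.png

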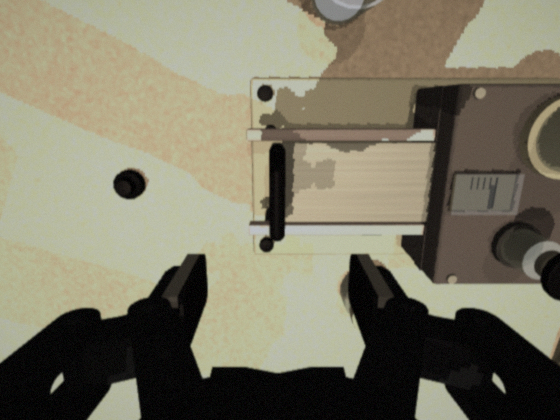

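View pics/cmp2.png

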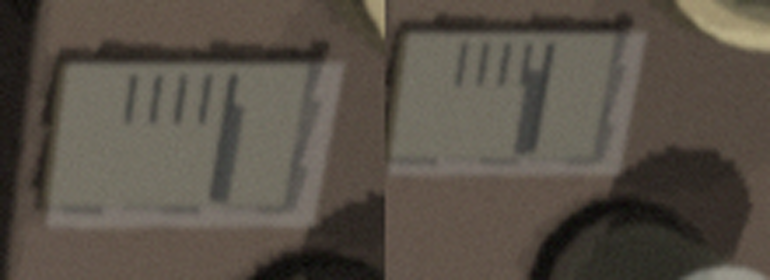

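The pointer has moved about one tick from its rest line, the bar is at local x = -0.189 (139 mm in front of the housing), and the two cameras put the plunger cap at (0.652, -0.106, 0.164). Moving over it with the fingers shut.

Call:
send_rows:
  motion:
    - {"dx": -0.006,"dy": 0.026,"dz": 0,"rx": 0,"ry": 0,"rz": 0,"grip": 1}
    - {"dx": -0.006,"dy": 0.026,"dz": 0,"rx": 0,"ry": 0,"rz": 0,"grip": 1}
    - {"dx": -0.006,"dy": 0.026,"dz": 0,"rx": 0,"ry": 0,"rz": 0,"grip": 1}
    - {"dx": -0.006,"dy": 0.026,"dz": 0,"rx": 0,"ry": 0,"rz": 0,"grip": 1}
    - {"dx": -0.006,"dy": 0.026,"dz": 0,"rx": 0,"ry": 0,"rz": 0,"grip": 1}
    - {"dx": -0.006,"dy": 0.026,"dz": 0,"rx": 0,"ry": 0,"rz": 0,"grip": 1}
    - {"dx": -0.005,"dy": 0.026,"dz": 0,"rx": 0,"ry": 0,"rz": 0,"grip": 1}
    - {"dx": -0.005,"dy": 0.026,"dz": 0,"rx": 0,"ry": 0,"rz": 0,"grip": 1}
    - {"dx": 0,"dy": 0,"dz": 0,"rx": 0,"ry": 0,"rz": 0,"grip": 1}

```text
time_s: 11.48
tool_pos: [0.6537, -0.1066, 0.2351]
orientation: [-2.108, -2.326, 0.002]
ft_force: [-0.3, -0.5, -1.1]
grip_width: 0.0001
```

```bash
python3 -c "
from h import *
plan([.652,-.1063,.168])"
```

```text
t 11.475 tcp [ 0.6537 -0.1066  0.2351] F [-0.3 -0.5 -1.1] w 0.0001 q [-0.27  0.54  0.15  1.18 -0.    1.2 ]
rotvec tool [-0.0022 -0.0008  0.0005] shift in tool now [ 0.0004 -0.0015  0.0671] in tgt [ 0.0004 -0.0017  0.0671]
```

Call:
send_rows:
  motion:
    - {"dx": 0,"dy": -0.0015,"dz": 0.025,"rx": 0,"ry": 0,"rz": 0,"grip": 1}
    - {"dx": 0,"dy": 0,"dz": 0.025,"rx": 0,"ry": 0,"rz": 0,"grip": 1}
    - {"dx": 0,"dy": 0,"dz": 0.013,"rx": 0,"ry": 0,"rz": 0,"grip": 1}
    - {"dx": 0,"dy": 0,"dz": 0,"rx": 0,"ry": 0,"rz": 0,"grip": 1}

```text
time_s: 11.98
tool_pos: [0.6504, -0.1064, 0.1732]
orientation: [-2.108, -2.326, 0.002]
ft_force: [-0.0, -0.5, 0.6]
grip_width: -0.0
```

Call:
send_rows:
  motion:
    - {"dx": 0,"dy": 0,"dz": 0.004,"rx": 0,"ry": 0,"rz": 0,"grip": 1}
    - {"dx": 0,"dy": 0,"dz": 0.004,"rx": 0,"ry": 0,"rz": 0,"grip": 1}
    - {"dx": 0,"dy": 0,"dz": 0.004,"rx": 0,"ry": 0,"rz": 0,"grip": 1}
    - {"dx": 0,"dy": 0,"dz": 0,"rx": 0,"ry": 0,"rz": 0,"grip": 1}

```text
time_s: 12.48
tool_pos: [0.6521, -0.1068, 0.1625]
orientation: [2.109, 2.327, 0.001]
ft_force: [0.6, -0.6, 2.8]
grip_width: -0.0005
```

Contact is at about z = 0.164 with 2.8 N, which matches the soft spring. Pressing on.

Call:
send_rows:
  motion:
    - {"dx": 0,"dy": 0,"dz": 0.003,"rx": 0,"ry": 0,"rz": 0,"grip": 1}
    - {"dx": 0,"dy": 0,"dz": 0.003,"rx": 0,"ry": 0,"rz": 0,"grip": 1}
    - {"dx": 0,"dy": 0,"dz": 0.002,"rx": 0,"ry": 0,"rz": 0,"grip": 1}
    - {"dx": 0,"dy": 0,"dz": 0,"rx": 0,"ry": 0,"rz": 0,"grip": 1}

```text
time_s: 12.98
tool_pos: [0.6522, -0.1068, 0.1552]
orientation: [2.109, 2.327, 0.001]
ft_force: [-1.7, -0.8, 8.5]
grip_width: -0.0001
```

Call:
send_rows:
  motion:
    - {"dx": 0,"dy": 0,"dz": 0.002,"rx": 0,"ry": 0,"rz": 0,"grip": 1}
    - {"dx": 0,"dy": 0,"dz": 0.002,"rx": 0,"ry": 0,"rz": 0,"grip": 1}
    - {"dx": 0,"dy": 0,"dz": 0,"rx": 0,"ry": 0,"rz": 0,"grip": 1}

```text
time_s: 13.35
tool_pos: [0.6522, -0.1068, 0.1519]
orientation: [2.109, 2.326, 0.001]
ft_force: [-2.1, 0.7, 11.1]
grip_width: 0.0002
```

Call:
send_rows:
  motion:
    - {"dx": 0,"dy": 0,"dz": 0.002,"rx": 0,"ry": 0,"rz": 0,"grip": 1}
    - {"dx": 0,"dy": 0,"dz": 0.001,"rx": 0,"ry": 0,"rz": 0,"grip": 1}
    - {"dx": 0,"dy": 0,"dz": 0,"rx": 0,"ry": 0,"rz": 0,"grip": 1}

```text
time_s: 13.72
tool_pos: [0.6523, -0.1068, 0.1508]
orientation: [2.108, 2.326, 0.002]
ft_force: [-5.4, 1.5, 19.6]
grip_width: 0.0003
```

Call:
send_rows:
  motion:
    - {"dx": 0,"dy": 0,"dz": 0.001,"rx": 0,"ry": 0,"rz": 0,"grip": 1}
    - {"dx": 0,"dy": 0,"dz": 0.001,"rx": 0,"ry": 0,"rz": 0,"grip": 1}
    - {"dx": 0,"dy": 0,"dz": 0,"rx": 0,"ry": 0,"rz": 0,"grip": 1}

```text
time_s: 14.1
tool_pos: [0.6525, -0.1069, 0.1506]
orientation: [2.107, 2.325, 0.003]
ft_force: [-9.3, 2.3, 28.9]
grip_width: -0.0001
```

It's at the hard stop: z stays at 0.1507 (14 mm of travel) while the force climbs to 29 N. Holding, then releasing upwards.

Call:
send_rows:
  motion:
    - {"dx": 0,"dy": 0,"dz": -0.001,"rx": 0,"ry": 0,"rz": 0,"grip": 1}
    - {"dx": 0,"dy": 0,"dz": 0,"rx": 0,"ry": 0,"rz": 0,"grip": 1}
    - {"dx": 0,"dy": 0,"dz": 0,"rx": 0,"ry": 0,"rz": 0,"grip": 1}
    - {"dx": 0,"dy": 0,"dz": 0,"rx": 0,"ry": 0,"rz": 0,"grip": 1}
    - {"dx": 0,"dy": 0,"dz": 0,"rx": 0,"ry": 0,"rz": 0,"grip": 1}
    - {"dx": 0,"dy": 0,"dz": 0,"rx": 0,"ry": 0,"rz": 0,"grip": 1}

```text
time_s: 14.85
tool_pos: [0.6524, -0.1069, 0.1507]
orientation: [2.107, 2.325, 0.002]
ft_force: [-7.3, 1.3, 24.6]
grip_width: -0.0002
```

Call:
send_rows:
  motion:
    - {"dx": 0,"dy": 0,"dz": -0.005,"rx": 0,"ry": 0,"rz": 0,"grip": 1}
    - {"dx": 0,"dy": 0,"dz": -0.005,"rx": 0,"ry": 0,"rz": 0,"grip": 1}
    - {"dx": 0,"dy": 0,"dz": -0.005,"rx": 0,"ry": 0,"rz": 0,"grip": 1}
    - {"dx": 0,"dy": 0,"dz": -0.01,"rx": 0,"ry": 0,"rz": 0,"grip": 1}
    - {"dx": 0,"dy": 0,"dz": -0.02,"rx": 0,"ry": 0,"rz": 0,"grip": 1}
    - {"dx": 0,"dy": 0,"dz": -0.025,"rx": 0,"ry": 0,"rz": 0,"grip": 1}
    - {"dx": 0,"dy": 0,"dz": -0.025,"rx": 0,"ry": 0,"rz": 0,"grip": 1}

```text
time_s: 15.72
tool_pos: [0.651, -0.1065, 0.2413]
orientation: [-2.109, -2.326, 0.002]
ft_force: [1.5, -0.4, -0.3]
grip_width: 0.0001
```

Call:
send_rows:
  motion:
    - {"dx": 0.006,"dy": -0.026,"dz": 0,"rx": 0,"ry": 0,"rz": 0,"grip": 1}
    - {"dx": 0.006,"dy": -0.026,"dz": 0,"rx": 0,"ry": 0,"rz": 0,"grip": 1}
    - {"dx": 0.006,"dy": -0.026,"dz": 0,"rx": 0,"ry": 0,"rz": 0,"grip": 1}
    - {"dx": 0.006,"dy": -0.026,"dz": 0,"rx": 0,"ry": 0,"rz": 0,"grip": 1}
    - {"dx": 0.006,"dy": -0.026,"dz": 0,"rx": 0,"ry": 0,"rz": 0,"grip": 1}
    - {"dx": 0.006,"dy": -0.026,"dz": 0,"rx": 0,"ry": 0,"rz": 0,"grip": 1}
    - {"dx": 0.006,"dy": -0.026,"dz": 0,"rx": 0,"ry": 0,"rz": 0,"grip": 1}
    - {"dx": 0.006,"dy": -0.026,"dz": 0,"rx": 0,"ry": 0,"rz": 0,"grip": 1}
    - {"dx": 0,"dy": 0,"dz": 0,"rx": 0,"ry": 0,"rz": 0,"grip": 1}

```text
time_s: 16.85
tool_pos: [0.4383, -0.0788, 0.2412]
orientation: [-2.109, -2.326, 0.001]
ft_force: [1.0, -0.2, -0.7]
grip_width: 0.0001
```

```bash
python3 w.py pics/w4.png; python3 - <<'E'
from h import *
for c in ['scene','top']:
    b=manip.camera(c);P=cloud(c,b[1]); 
    if c=='scene': im=b[0]
    for l in ['plunger_top','beaker','sample_jar']:
      for o in manip.cut_out(c,l)[:1]:
        k=o['pixels']&(b[1]>0)
        print(c,l,o['rect'],np.median(P[k],0).round(4),np.percentile(P[k][:,2],98).round(4))
print(manip.get_state()['ft_force'])
cv2.imwrite('pics/s_end.png',cv2.resize(im[120:300,120:320],None,fx=3,fy=3,interpolation=cv2.INTER_CUBIC))
E
```

```text
t 16.85 tcp [ 0.4383 -0.0788  0.2412] F [ 1.  -0.2 -0.7] w 0.0001 q [-0.34  0.13 -0.43  1.02  0.    1.13]
rotvec tool [-0.0016 -0.0008 -0.0001] shift in tool now [-0.0034  0.0323  0.0411] in tgt [-0.0034  0.0322  0.0412]
1511
[[-0.1955 -0.0392  0.1049]
 [-0.1892  0.0011  0.11  ]
 [-0.1828  0.0372  0.1123]] [ 0.4442 -0.081   0.1096] ((444.651611328125, -83.31922912597656), (12.785432815551758, 80.07601165771484), 5.507081985473633)
scene plunger_top [188.3, 225.4, 213.8, 251.8] [ 0.6548 -0.1067  0.1634] 0.1653
scene beaker [277.4, 143.6, 312.1, 197.0] [0.4973 0.093  0.0592] 0.0889
scene sample_jar [120.8, 232.8, 156.4, 271.7] [ 0.5707 -0.2118  0.0515] 0.0649
top plunger_top [322.0, 165.7, 338.4, 181.9] [ 0.6505 -0.1041  0.1644] 0.1672
top beaker [218.0, 240.5, 250.9, 274.4] [0.4874 0.1031 0.013 ] 0.0907
top sample_jar [356.3, 214.9, 383.8, 240.4] [ 0.5542 -0.206   0.0632] 0.0676
[-0.17205315 -0.78322421  0.22848022]
```

View pics/w4.png

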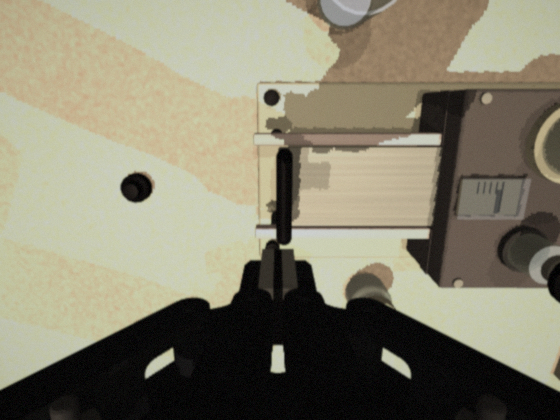

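View pics/s_end.png

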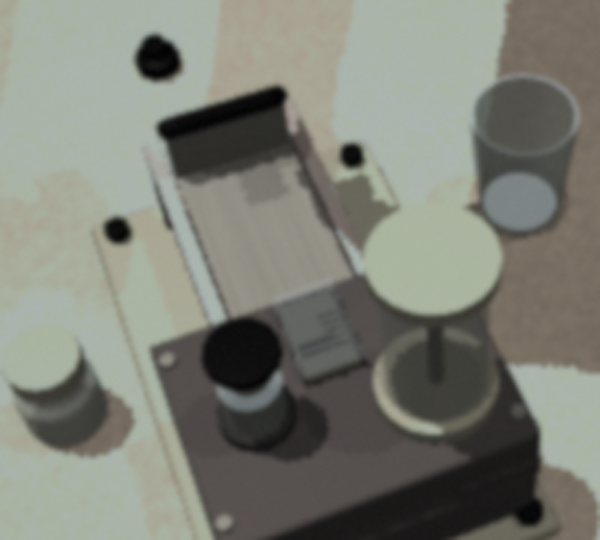

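The final pictures show the gate drawn out (bar at wrist pixel (284, 195)) and the pointer one tick off its rest line (wrist pixel (497, 196)). The plunger is up, the beaker and jar have not moved, and the arm is clear of everything. Handing in.

```bash
python3 -c "
from plant import manip
print(manip.hand_in())"
```

```text
the job is handed in; nothing more can be done
None
```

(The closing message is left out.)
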